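# Isolate the flow cell and hang the lock-out saddle

## Robot

A 6-joint arm with a two-finger parallel gripper is mounted at the origin on the work surface. World frame = base frame: x ahead of the robot, y to its left, z up, the work surface at z = 0. Lengths are in m, angles in rad, forces in N, time in s.
With the tool pointing down it reaches from about 0.275 to 0.85 m from the base axis. Payload 19 kg.
Tool frame: the origin (TCP) lies midway between the tips of the shut fingers; the grasp point (between the pads) lies 19 mm behind it; z points along the fingers, y is the line along which they close (so a half turn about z gives the same grasp; the last joint's range is limited). The gripper opens to 85 mm and grips with 20 to 120 N. Pads are 22 mm wide; open, the fingers measure 114 mm over their backs; the gripper's body (76 mm by 85 mm) begins 54 mm behind the grasp point. The pads swing forward as they close: fully open they stand 13 mm farther back than shut.
Start: joints at [0.992, 0.15, 1.437, -0, 1.554, -0.134], TCP at [0.247, 0.519, 0.231] pointing down, gripper open.
Joint ranges: [-2.8, 2.8], [-0.68, 2.1], [0.12, 2.68], [-1.39, 4.53], [0.16, 2.79], [-2.81, 2.81]. Speed limits (rad/s): [1.89, 1.89, 2.22, 3.01, 3.01, 3.01].

## Interface

Orientations are given as a 3x3 rotation matrix whose columns are the frame's x, y, z axes.
In Python, from cell import * gives the robot as it stands.
- The arm moves only by the tool step_arm, never from a script. Its argument "increments" is a list of rows, each an object of numbers: "ax", "ay", "az": the turn, a rotation vector about the world's x, y, z in degrees; "x", "y", "z": the shift along the world's x, y, z in cm; "hand": the opening, from 0 (shut) to 1 (fully open). In form: [{"ax": .., "ay": .., "az": .., "x": .., "y": .., "z": .., "hand": ..}, ...]. A call has 1 to 20 rows; each row shifts and turns the commanded pose from where the row before left it; what a row does not reach is not made up. A row lasts 1/8 s, in which the tool goes at most 62.5 mm and 10.7 degrees, less where a joint would pass 70% of its speed; a pose out of reach is approached as far as the arm can. A call is refused whole if a number of a shift passes 6.25 or a number of a turn 10.7, either way. A call with a gripper value outside its range is refused whole. The fingers move at their own pace and stop on an object; "force" is the grip in N (left out, the last holds). Time passes only in rows, so rows that do not move let the fingers close. It gives the time, the measured TCP pose, the force, the opening and the grip force at its end, in the units of the state.
- read_state(): the state, without advancing time (a new reading comes with each control period).
- camera(name): name is "side" or "top"; returns the picture (400x640x3 uint8, red, green, blue); there is no depth.
- camera_params(name): a dict with "intrinsics" (3x3 intrinsics, pixels), "distortion" ([k1, k2, p1, p2, k3] as OpenCV has them; the pictures are not rectified), "R" (3x3) and "t" (3): a world point X has camera coordinates R X + t. Camera axes: x right, y down, z forward; pixel columns grow to the right and rows downward; lengths in m; the calibration is good to about 2 mm. A picture is of the moment at which its call begins. camera_params takes no time and is no camera call.
- hand_in(): hands the job in; it is judged then, once.
The state is a dict: "t": time; "joint_pos": joint angles; "qvel": joint speeds; "tau": joint torques, N m; "ee_pos": TCP position; "eef_rot": TCP orientation; "ft_force": force on the tool from outside, world axes, zero at the start; "wrist_torque": the same for the moment, N m; "width": finger opening in m; "grip_force": force on a finger pad.
Only numpy, scipy, OpenCV 4.12 (cv2) and the standard library are available. Lean on these libraries where they do the work, as an engineer would, in place of code of your own. Each camera call takes 0.05 s, during which the arm holds its last target. There are 200 camera calls.

## Task

Take the flow cell off line for service: on the isolator box with the straight bar-shaped handle, turn the handle clockwise (as seen facing its sloping front) from its on stop right over to its off stop, and then hang the folded metal lock-out saddle astride the steel bar above that same handle and let go of it. Do not turn the round knob on the other box, and do not knock over the small vials.

Things in the scene. Friction and masses are not known exactly. Their poses are not given: they have to be found in the camera images.
- cell_unit: grey metal box with the bar-shaped handle, left or right of the other; 200 mm wide (y). Origin on the bench under the centre of its sloping front; x to its back, y to the left as the robot sees it. Spans x -58 to 118 mm, 126 mm high at the back, front lip 30 mm. Front slopes up and away at 40 deg to the bench; its centre is at (0, 0, 78 mm), normal (-sin40, 0, cos40)
- iso_handle (a joint): angle of the bar-shaped handle about the normal through the centre of the sloping front: 0 = on (upper end 35 deg left of up-slope, 11 o'clock), 1.22 = off stop (35 deg right, 1 o'clock), growing clockwise as seen facing the front. Left in between, it falls to the nearer stop; light, under 0.1 N m
- iso_grip (a point): point on the handle's turning axis inside its bar, 30 mm out from the sloping front; z = outward normal. Black bar 72 long, 14 thick, centred on the axis, 12 to 42 mm off the face, on a 28 mm round hub. At joint value q its upper end points (0.61 - q) rad anticlockwise of up-slope. The steel bar 150 mm above is in the way of a tool coming straight down
- cell_unit_bar (a point): middle of the steel bar over the bar-shaped handle, on its axis, 228 mm above the bench and straight above the centre of the sloping front; axes as the box (y along the bar). Bar 12 mm thick, level, carried by 12 mm upright posts at y = +-112 mm that stand on the bench
- saddle: lock-out saddle: 4 mm aluminium sheet folded to an upside-down U, open below and at both ends, standing on its feet. 70 mm long (y), 30 mm wide over the walls (x), 68 mm high; gap between the walls 22 mm; lowest 8 mm flared out to about 44 mm over the feet. About 130 g. Origin on the bench under its centre, z up
- saddle_crown (a point): centre of the underside of the saddle's top, 64 mm above its feet; hung, it lies 6 mm above the bar's axis
- pump_unit: the other box, not to be switched: same housing, slope, steel bar and posts, same origin and axes as the first, but with a round black knob on its face
- pump_mark (a point): point on the top of the other box's round knob (48 mm diameter, 34 mm high), 20 mm off its axis at the white mark; moves if the knob is turned
- vial1: small round sample vial with black cap, 27 mm diameter, 55 mm high, loose on the bench; origin at the centre of its underside, z up its axis
- vial2: small round sample vial with black cap, 27 mm diameter, 55 mm high, loose on the bench; origin at the centre of its underside, z up its axis
- vial3: small round sample vial with black cap, 27 mm diameter, 55 mm high, loose on the bench; origin at the centre of its underside, z up its axis

How it is judged:
By the outcome, as a careful person would: the job done as asked, in the order asked, and still so for the second after the job is handed in, with the robot touching nothing.
It also fails if it takes over 56 s, if anything falls off the work surface, if the arm or the gripper's body presses on something with over 40 N, if the wrist force passes 120 N, or if a joint passes its speed limit or range.

## Working session

There is one attempt and no reset: what is moved stays moved. The work goes in short steps, Python scripts to look and compute and a tool call to move; the robot and the scene stay as the last step left them, time stands still between calls to the robot, and variables do not carry over. Pictures are saved under pics/ and viewed, at most 10 in all, crops included, and the job is handed in when it is done.

Besides the shell and the picture viewer there is one more tool, called after ">>>" as name(argument=value, ...), one argument or row to a line, values as JSON. step_arm: Moves the arm, as the interface text tells. Its arguments: {"type":"object","properties":{"increments":{"type":"array"},"force":{"type":"number"}},"required":["increments"]}

```bash
mkdir -p pics; python3 - <<'E'
from cell import *
import cv2,numpy as np
for n in("side","top"):
    cv2.imwrite(f"pics/{n}0.png",cv2.cvtColor(camera(n),cv2.COLOR_RGB2BGR))
    p=camera_params(n); R=np.array(p["R"]);t=np.array(p["t"])
    print(n,np.round(np.array(p["intrinsics"]),1).tolist(),p["distortion"],"pos",(-R.T@t).round(3),"fwd",R[2].round(3))
s=read_state();print(s)
E
```

```text
side [[367.4, 0.0, 321.8], [0.0, 367.4, 194.7], [0.0, 0.0, 1.0]] [0.01274856 0.         0.         0.         0.        ] pos [ 0.253 -0.449  0.609] fwd [ 0.364  0.672 -0.644]
top [[437.6, 0.0, 312.3], [0.0, 437.6, 199.1], [0.0, 0.0, 1.0]] [-0.03139947  0.          0.          0.          0.        ] pos [0.459 0.046 0.976] fwd [ 0.102 -0.007 -0.995]
{'t': 0.1, 'joint_pos': array([ 9.92030972e-01,  1.50929085e-01,  1.43794199e+00,  9.62757055e-06,
        1.55380772e+00, -1.33989100e-01]), 'qvel': array([ 4.59165291e-05, -5.91078244e-04, -1.87744597e-03,  2.79894187e-04,
       -1.79338328e-03, -1.37446196e-03]), 'tau': array([ 4.32790534e-03, -7.14377618e+01, -5.71797860e+01, -2.17734014e-04,
        7.23688849e-03, -1.11750060e-04]), 'ee_pos': array([0.24728595, 0.51886747, 0.23075221]), 'eef_rot': array([[-9.02706836e-01,  4.30255744e-01, -6.02166683e-04],
       [ 4.30256138e-01,  9.02706397e-01, -9.03983802e-04],
       [ 1.54635494e-04, -1.07511827e-03, -9.99999410e-01]]), 'ft_force': array([ 0.22400722, -0.03489681, -0.44658032]), 'wrist_torque': array([-0.03538748,  0.01378132, -0.02400544]), 'grip_force': 0.0, 'width': 0.08527714548594838}
```

View pics/side0.png

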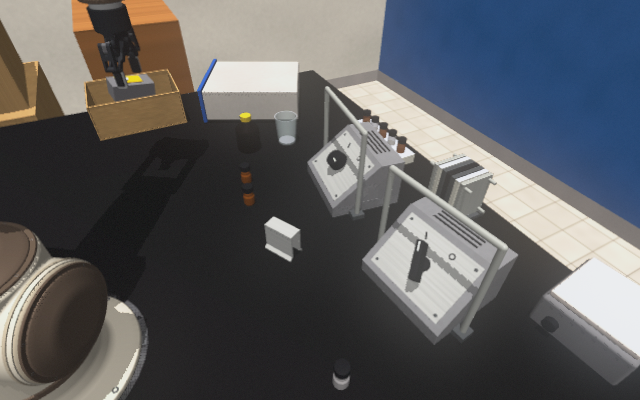

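View pics/top0.png

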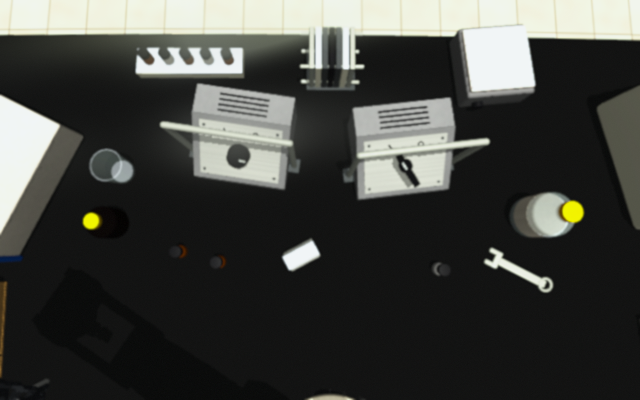

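The handle box is the right one: bar handle at top-view (405,168) and side-view (420,260). The saddle is at top (300,255), side (283,238). The vials are near top (178,251), (218,262) and (441,269). I'll zoom in for the corners.

```bash
cat > h.py <<'E'
from cell import *
import cv2,numpy as np
def ray(n,uv):
    p=camera_params(n);R=np.array(p["R"]);t=np.array(p["t"])
    q=cv2.undistortPoints(np.array(uv,float).reshape(-1,1,2),np.array(p["intrinsics"]),np.array(p["distortion"])).reshape(-1,2)
    return -R.T@t, np.c_[q,np.ones(len(q))]@R
def plane(n,uv,z):
    c,d=ray(n,uv); return c+d*((z-c[2])/d[:,2])[:,None]
def proj(n,X):
    p=camera_params(n)
    return cv2.projectPoints(np.array(X,float).reshape(-1,3),cv2.Rodrigues(np.array(p["R"]))[0],np.array(p["t"]),np.array(p["intrinsics"]),np.array(p["distortion"]))[0].reshape(-1,2)
def tri(a,b):
    c1,d1=ray("top",[a]);c2,d2=ray("side",[b]);d1=d1[0];d2=d2[0]
    s=np.linalg.lstsq(np.c_[d1,-d2],c2-c1,rcond=None)[0]
    P=c1+s[0]*d1;Q=c2+s[1]*d2
    return (P+Q)/2,np.linalg.norm(P-Q)
def crop(src,x0,y0,x1,y1,k,out):
    im=cv2.imread(src)[y0:y1,x0:x1]
    im=cv2.resize(im,None,fx=k,fy=k,interpolation=cv2.INTER_CUBIC)
    for x in range(-(-x0//20)*20,x1,20):
        cv2.putText(im,str(x),((x-x0)*k,8),0,.3,(0,255,255),1);im[:6,(x-x0)*k]=(0,255,0)
    for y in range(-(-y0//20)*20,y1,20):
        cv2.putText(im,str(y),(6,(y-y0)*k+4),0,.3,(0,255,255),1);im[(y-y0)*k,:6]=(0,255,0)
    cv2.imwrite(out,im)
E
python3 - <<'E'
from h import *
crop("pics/top0.png",275,90,495,280,3,"pics/topc.png")
crop("pics/side0.png",255,155,520,350,3,"pics/sidec.png")
# saddle in top view by mask
g=cv2.imread("pics/top0.png",0)
m=(g[225:285,270:335]>120).astype(np.uint8)
c=max(cv2.findContours(m,0,1)[0],key=cv2.contourArea)
r=cv2.minAreaRect(c+np.array([270,225]));b=cv2.boxPoints(r)
P=plane("top",b,.068);print(b.round(1).tolist(),P.round(4).tolist(),P.mean(0),[np.linalg.norm(P[i]-P[i-1]).round(4) for i in range(4)])
E
```

```text
[[280.79998779296875, 254.60000610351562], [312.0, 239.0], [320.3999938964844, 255.8000030517578], [289.20001220703125, 271.3999938964844]] [[0.4372, 0.1039, 0.068], [0.4696, 0.0398, 0.068], [0.4352, 0.0223, 0.068], [0.4031, 0.0863, 0.068]] [0.43627549 0.06305812 0.068     ] [np.float64(0.0384), np.float64(0.0718), np.float64(0.0386), np.float64(0.0715)]
```

View pics/topc.png

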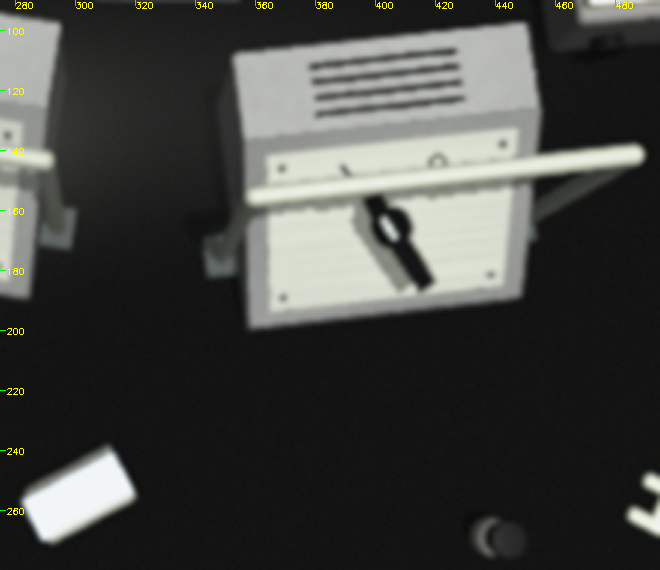

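View pics/sidec.png

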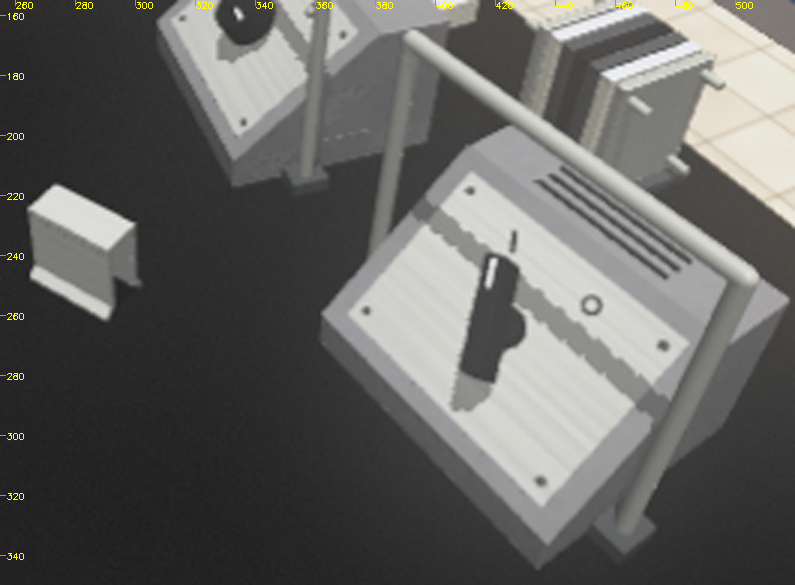

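Top view: bar from (358,156) to (488,141), box lip corners (358,199) and (449,189). Handle bar runs from upper end (397,155) to lower end (417,184), so it's in the on position. Now the numbers.

```bash
python3 - <<'E'
from h import *
g=cv2.imread("pics/top0.png",0)
print(g[255,275:330].tolist())
for th in(150,190,215):
    m=(g[225:285,270:335]>th).astype(np.uint8)
    c=max(cv2.findContours(m,0,1)[0],key=cv2.contourArea)
    r=cv2.minAreaRect(c+np.array([270,225]));b=cv2.boxPoints(r)
    P=plane("top",b,.068);e=P[1]-P[0];f=P[2]-P[1]; l=e if np.linalg.norm(e)>np.linalg.norm(f) else f
    print(th,P.mean(0).round(4),np.linalg.norm(e).round(4),np.linalg.norm(f).round(4),np.degrees(np.arctan2(l[1],l[0])).round(1))
# box
def u(l): return [(275+x/3,90+y/3) for x,y in l]
def su(l): return [(255+x/3,155+y/3) for x,y in l]
for nm,n,l,z in(("bar","top",u([(250,197),(640,154)]),.228),("lip","top",u([(249,328),(521,297)]),.03),("back","top",u([(234,55),(527,22)]),.126),("ridge","top",u([(244,138),(540,107)]),.126),
  ("sbar","side",su([(411,38),(750,276)]),.228),("slip","side",su([(321,313),(547,544)]),.03),("ssad top","side",su([(27,208),(57,185),(135,224),(107,249)]),.068)):
    P=plane(n,l,z);d=P[0]-P[1];print(nm,P.round(4).tolist(),"mid",P.mean(0).round(4),"len",np.linalg.norm(d).round(4),"yaw",np.degrees(np.arctan2(-d[0],d[1])).round(2))
# vials: cap centre in top z=.055
print(plane("top",[(442.,269.5),(180,251.5),(221,262)],.05).round(3))
print(tri(u([(250,197)])[0],su([(411,38)])[0]),tri(u([(640,154)])[0],su([(750,276)])[0]))
E
```

```text
[19, 19, 19, 19, 19, 20, 33, 73, 129, 179, 212, 231, 239, 242, 243, 244, 243, 243, 244, 243, 243, 243, 243, 244, 243, 244, 243, 243, 243, 243, 243, 243, 243, 243, 243, 243, 243, 243, 242, 240, 237, 233, 224, 198, 147, 77, 29, 19, 19, 19, 19, 19, 20, 18, 19]
150 [0.436  0.0629 0.068 ] 0.0718 0.0363 -61.5
190 [0.4358 0.0627 0.068 ] 0.0699 0.0334 -61.7
215 [0.4358 0.0629 0.068 ] 0.0684 0.031 -61.5
bar [[0.6124, -0.039, 0.228], [0.6398, -0.2682, 0.228]] mid [ 0.6261 -0.1536  0.228 ] len 0.2308 yaw 6.82
lip [[0.5564, -0.0601, 0.03], [0.5803, -0.2593, 0.03]] mid [ 0.5684 -0.1597  0.03  ] len 0.2006 yaw 6.83
back [[0.7295, -0.0405, 0.126], [0.7543, -0.2379, 0.126]] mid [ 0.7419 -0.1392  0.126 ] len 0.1989 yaw 7.16
ridge [[0.673, -0.0469, 0.126], [0.6958, -0.2448, 0.126]] mid [ 0.6844 -0.1458  0.126 ] len 0.1993 yaw 6.58
sbar [[0.6141, -0.0412, 0.228], [0.6431, -0.265, 0.228]] mid [ 0.6286 -0.1531  0.228 ] len 0.2257 yaw 7.38
slip [[0.5584, -0.0611, 0.03], [0.5819, -0.2595, 0.03]] mid [ 0.5701 -0.1603  0.03  ] len 0.1997 yaw 6.75
ssad top [[0.4069, 0.0853, 0.068], [0.434, 0.0975, 0.068], [0.467, 0.0375, 0.068], [0.4404, 0.0249, 0.068]] mid [0.4371 0.0613 0.068 ] len 0.0298 yaw 114.02
[[ 0.407 -0.234  0.05 ]
 [ 0.442  0.317  0.05 ]
 [ 0.421  0.23   0.05 ]]
(array([ 0.6137138 , -0.03979614,  0.22699929]), np.float64(0.0025022123244059394)) (array([ 0.63908152, -0.26677209,  0.23172187]), np.float64(0.00034202034196345214))
```

```bash
cat > geo.py <<'E'
from h import *
from scipy.spatial.transform import Rotation as Ro
psi=np.radians(6.85);O=np.array([.6265,-.1532,0])
X=np.array([np.cos(psi),np.sin(psi),0]);Y=np.array([-np.sin(psi),np.cos(psi),0]);Z=np.array([0,0,1.])
s4,c4=np.sin(np.radians(40)),np.cos(np.radians(40))
N=-s4*X+c4*Z;S=c4*X+s4*Z;F=O+.078*Z
def Rhandle(a): 
    y=-(-np.sin(a)*S+np.cos(a)*Y);z=-N
    return np.c_[np.cross(y,z),y,z]
def delta(Rt,pt):
    s=read_state();R=np.array(s["eef_rot"])
    rv=np.degrees(Ro.from_matrix(Rt@R.T).as_rotvec());d=(np.array(pt)-s["ee_pos"])*100
    print("turn deg",rv.round(2),"|",np.linalg.norm(rv).round(1),"shift cm",d.round(2))
E
python3 - <<'E'
from geo import *
delta(Rhandle(.61),F+.135*N)
print(N.round(4),(F+.135*N).round(4))
E
```

```text
turn deg [  41.93  -21.24 -107.45] | 117.3 shift cm [ 29.31 -68.24  -4.93]
[-0.6382 -0.0767  0.766 ] [ 0.5403 -0.1635  0.1814]
```

>>> step_arm(
  increments=[
    {"ax": 2.62, "ay": -1.33, "az": -6.72, "x": 1.83, "y": -4.27, "z": 0, "hand": 1},
    {"ax": 2.62, "ay": -1.33, "az": -6.72, "x": 1.83, "y": -4.27, "z": 0},
    {"ax": 2.62, "ay": -1.33, "az": -6.72, "x": 1.83, "y": -4.27, "z": 0},
    {"ax": 2.62, "ay": -1.33, "az": -6.72, "x": 1.83, "y": -4.27, "z": 0},
    {"ax": 2.62, "ay": -1.33, "az": -6.72, "x": 1.83, "y": -4.27, "z": 0},
    {"ax": 2.62, "ay": -1.33, "az": -6.72, "x": 1.83, "y": -4.27, "z": 0},
    {"ax": 2.62, "ay": -1.33, "az": -6.72, "x": 1.83, "y": -4.27, "z": 0},
    {"ax": 2.62, "ay": -1.33, "az": -6.72, "x": 1.83, "y": -4.27, "z": 0},
    {"ax": 2.62, "ay": -1.33, "az": -6.72, "x": 1.83, "y": -4.27, "z": 0},
    {"ax": 2.62, "ay": -1.33, "az": -6.72, "x": 1.83, "y": -4.27, "z": 0},
    {"ax": 2.62, "ay": -1.33, "az": -6.72, "x": 1.83, "y": -4.27, "z": 0},
    {"ax": 2.62, "ay": -1.33, "az": -6.72, "x": 1.83, "y": -4.27, "z": -1},
    {"ax": 2.62, "ay": -1.33, "az": -6.72, "x": 1.83, "y": -4.27, "z": -1},
    {"ax": 2.62, "ay": -1.33, "az": -6.72, "x": 1.83, "y": -4.27, "z": -1},
    {"ax": 2.62, "ay": -1.33, "az": -6.72, "x": 1.83, "y": -4.27, "z": -1},
    {"ax": 2.62, "ay": -1.33, "az": -6.72, "x": 1.83, "y": -4.27, "z": -1},
    {"x": 0},
    {"x": 0},
  ],
)

```text
$.increments[1]: bad value
```

```bash
python3 - <<'E'
from geo import *
delta(Rhandle(.61),F+.135*N);print(read_state()["joint_pos"].round(3),F+.135*N-.12*N)
cv2.imwrite("pics/s1.png",cv2.cvtColor(camera("side"),cv2.COLOR_RGB2BGR))
crop("pics/s1.png",290,80,540,340,2,"pics/s1c.png")
E
```

```text
turn deg [  41.93  -21.24 -107.45] | 117.3 shift cm [ 29.31 -68.24  -4.93]
[ 0.992  0.151  1.438  0.     1.554 -0.134] [ 0.61692701 -0.15434998  0.08949067]
```

View pics/s1c.png

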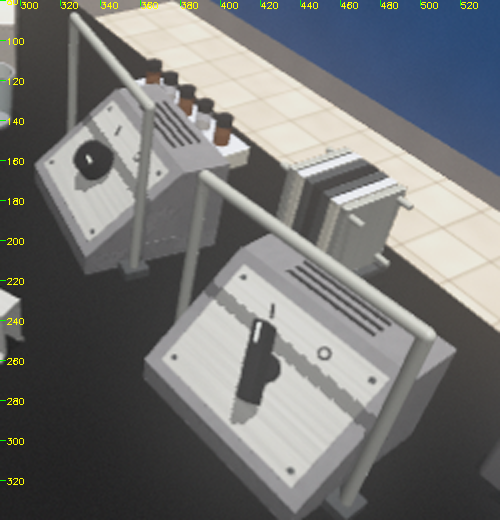

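The call was refused because row 2 had no "hand" value, so the arm hasn't moved and the picture still shows the starting scene. I'll fill in every key.

>>> step_arm(
  increments=[
    {"ax": 2.62, "ay": -1.33, "az": -6.72, "x": 1.83, "y": -4.27, "z": 0, "hand": 1},
    {"ax": 2.62, "ay": -1.33, "az": -6.72, "x": 1.83, "y": -4.27, "z": 0, "hand": 1},
    {"ax": 2.62, "ay": -1.33, "az": -6.72, "x": 1.83, "y": -4.27, "z": 0, "hand": 1},
    {"ax": 2.62, "ay": -1.33, "az": -6.72, "x": 1.83, "y": -4.27, "z": 0, "hand": 1},
    {"ax": 2.62, "ay": -1.33, "az": -6.72, "x": 1.83, "y": -4.27, "z": 0, "hand": 1},
    {"ax": 2.62, "ay": -1.33, "az": -6.72, "x": 1.83, "y": -4.27, "z": 0, "hand": 1},
    {"ax": 2.62, "ay": -1.33, "az": -6.72, "x": 1.83, "y": -4.27, "z": 0, "hand": 1},
    {"ax": 2.62, "ay": -1.33, "az": -6.72, "x": 1.83, "y": -4.27, "z": 0, "hand": 1},
    {"ax": 2.62, "ay": -1.33, "az": -6.72, "x": 1.83, "y": -4.27, "z": 0, "hand": 1},
    {"ax": 2.62, "ay": -1.33, "az": -6.72, "x": 1.83, "y": -4.27, "z": 0, "hand": 1},
    {"ax": 2.62, "ay": -1.33, "az": -6.72, "x": 1.83, "y": -4.27, "z": 0, "hand": 1},
    {"ax": 2.62, "ay": -1.33, "az": -6.72, "x": 1.83, "y": -4.27, "z": -1, "hand": 1},
    {"ax": 2.62, "ay": -1.33, "az": -6.72, "x": 1.83, "y": -4.27, "z": -1, "hand": 1},
    {"ax": 2.62, "ay": -1.33, "az": -6.72, "x": 1.83, "y": -4.27, "z": -1, "hand": 1},
    {"ax": 2.62, "ay": -1.33, "az": -6.72, "x": 1.83, "y": -4.27, "z": -1, "hand": 1},
    {"ax": 2.62, "ay": -1.33, "az": -6.72, "x": 1.83, "y": -4.27, "z": -1, "hand": 1},
    {"ax": 0, "ay": 0, "az": 0, "x": 0, "y": 0, "z": 0, "hand": 1},
    {"ax": 0, "ay": 0, "az": 0, "x": 0, "y": 0, "z": 0, "hand": 1},
  ],
)

```text
t: 2.4
ee_pos: [0.54, -0.1638, 0.1811]
eef_rot: [[0.556, 0.533, 0.638], [0.644, -0.762, 0.076], [0.526, 0.369, -0.766]]
ft_force: [0.6, -0.0, -0.0]
width: 0.0855
grip_force: 0.0
```

```bash
python3 - <<'E'
from geo import *
delta(Rhandle(.61),F+.135*N);print(read_state()["joint_pos"].round(3))
cv2.imwrite("pics/s2.png",cv2.cvtColor(camera("side"),cv2.COLOR_RGB2BGR))
crop("pics/s2.png",240,40,540,340,2,"pics/s2c.png")
E
```

```text
turn deg [ 0.04 -0.01  0.05] | 0.1 shift cm [0.04 0.02 0.03]
[-0.714 -0.182  2.025  0.653  0.899 -0.184]
```

View pics/s2c.png

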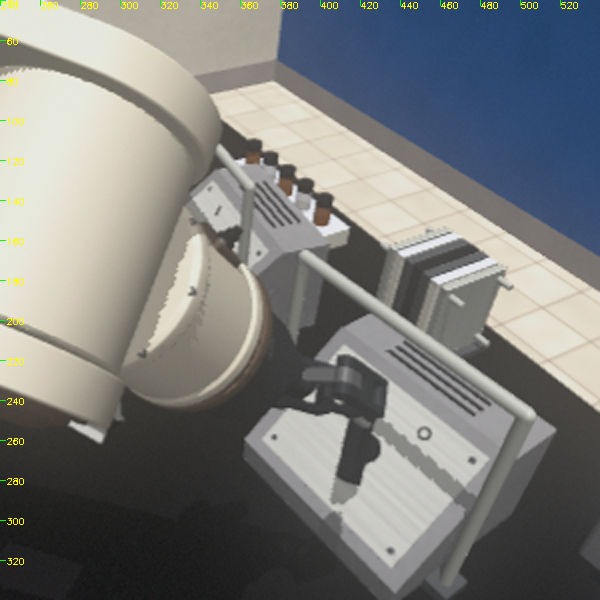

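The pre-grasp pose is exact, and the gripper is over the handle and clear of the bar. Next I approach along the normal and close.

>>> step_arm(
  increments=[
    {"ax": 0, "ay": 0, "az": 0, "x": 1.28, "y": 0.15, "z": -1.53, "hand": 1},
    {"ax": 0, "ay": 0, "az": 0, "x": 1.28, "y": 0.15, "z": -1.53, "hand": 1},
    {"ax": 0, "ay": 0, "az": 0, "x": 1.28, "y": 0.15, "z": -1.53, "hand": 1},
    {"ax": 0, "ay": 0, "az": 0, "x": 1.28, "y": 0.15, "z": -1.53, "hand": 1},
    {"ax": 0, "ay": 0, "az": 0, "x": 1.28, "y": 0.15, "z": -1.53, "hand": 1},
    {"ax": 0, "ay": 0, "az": 0, "x": 1.28, "y": 0.15, "z": -1.53, "hand": 1},
    {"ax": 0, "ay": 0, "az": 0, "x": 0, "y": 0, "z": 0, "hand": 1},
    {"ax": 0, "ay": 0, "az": 0, "x": 0, "y": 0, "z": 0, "hand": 0},
    {"ax": 0, "ay": 0, "az": 0, "x": 0, "y": 0, "z": 0, "hand": 0},
    {"ax": 0, "ay": 0, "az": 0, "x": 0, "y": 0, "z": 0, "hand": 0},
    {"ax": 0, "ay": 0, "az": 0, "x": 0, "y": 0, "z": 0, "hand": 0},
    {"ax": 0, "ay": 0, "az": 0, "x": 0, "y": 0, "z": 0, "hand": 0},
    {"ax": 0, "ay": 0, "az": 0, "x": 0, "y": 0, "z": 0, "hand": 0},
  ],
  force=20,
)

```text
t: 4.08
ee_pos: [0.616, -0.1539, 0.0887]
eef_rot: [[0.556, 0.534, 0.637], [0.643, -0.762, 0.078], [0.527, 0.366, -0.767]]
ft_force: [-16.5, 8.9, 6.5]
width: 0.0139
grip_force: 23.8
```

Gripped at 13.9 mm, which matches the bar. Next I turn 70° clockwise about the normal.

>>> step_arm(
  increments=[
    {"ax": 5.58, "ay": 0.67, "az": -6.7, "x": 0, "y": 0, "z": 0, "hand": 0},
    {"ax": 5.58, "ay": 0.67, "az": -6.7, "x": 0, "y": 0, "z": 0, "hand": 0},
    {"ax": 5.58, "ay": 0.67, "az": -6.7, "x": 0, "y": 0, "z": 0, "hand": 0},
    {"ax": 5.58, "ay": 0.67, "az": -6.7, "x": 0, "y": 0, "z": 0, "hand": 0},
    {"ax": 5.58, "ay": 0.67, "az": -6.7, "x": 0, "y": 0, "z": 0, "hand": 0},
    {"ax": 5.58, "ay": 0.67, "az": -6.7, "x": 0, "y": 0, "z": 0, "hand": 0},
    {"ax": 5.58, "ay": 0.67, "az": -6.7, "x": 0, "y": 0, "z": 0, "hand": 0},
    {"ax": 5.58, "ay": 0.67, "az": -6.7, "x": 0, "y": 0, "z": 0, "hand": 0},
    {"ax": 0, "ay": 0, "az": 0, "x": 0, "y": 0, "z": 0, "hand": 0},
  ],
)

```text
t: 5.2
ee_pos: [0.6158, -0.1521, 0.0886]
eef_rot: [[0.694, -0.339, 0.635], [-0.497, -0.864, 0.081], [0.521, -0.372, -0.769]]
ft_force: [-16.2, 21.5, 10.8]
width: 0.0137
grip_force: 24.3
```

```bash
python3 - <<'E'
from geo import *
delta(Rhandle(-.61),F+.015*N);s=read_state();print(s["joint_pos"].round(3),s["wrist_torque"],s["ft_force"])
E
```

```text
turn deg [-0.34 -0.27 -0.02] | 0.4 shift cm [ 0.11 -0.22  0.08]
[-0.582  0.076  1.992  0.754  0.654  0.967] [2.68829458 1.24096229 2.5240954 ] [-16.16897808  21.54217169  10.84410481]
```

Turned to the stop. Now I release and back off along the normal.

>>> step_arm(
  increments=[
    {"ax": 0, "ay": 0, "az": 0, "x": 0, "y": 0, "z": 0, "hand": 1},
    {"ax": 0, "ay": 0, "az": 0, "x": 0, "y": 0, "z": 0, "hand": 1},
    {"ax": 0, "ay": 0, "az": 0, "x": 0, "y": 0, "z": 0, "hand": 1},
    {"ax": 0, "ay": 0, "az": 0, "x": 0, "y": 0, "z": 0, "hand": 1},
    {"ax": 0, "ay": 0, "az": 0, "x": 0, "y": 0, "z": 0, "hand": 1},
    {"ax": 0, "ay": 0, "az": 0, "x": -1.28, "y": -0.15, "z": 1.53, "hand": 1},
    {"ax": 0, "ay": 0, "az": 0, "x": -1.28, "y": -0.15, "z": 1.53, "hand": 1},
    {"ax": 0, "ay": 0, "az": 0, "x": -1.28, "y": -0.15, "z": 1.53, "hand": 1},
    {"ax": 0, "ay": 0, "az": 0, "x": -1.28, "y": -0.15, "z": 1.53, "hand": 1},
    {"ax": 0, "ay": 0, "az": 0, "x": -1.28, "y": -0.15, "z": 1.53, "hand": 1},
    {"ax": 0, "ay": 0, "az": 0, "x": -1.28, "y": -0.15, "z": 1.53, "hand": 1},
    {"ax": 0, "ay": 0, "az": 0, "x": -1.28, "y": -0.15, "z": 1.53, "hand": 1},
    {"ax": 0, "ay": 0, "az": 0, "x": 0, "y": 0, "z": 0, "hand": 1},
  ],
)

```text
t: 6.82
ee_pos: [0.5274, -0.1662, 0.1977]
eef_rot: [[0.69, -0.341, 0.638], [-0.495, -0.866, 0.074], [0.528, -0.367, -0.766]]
ft_force: [0.4, 0.2, -0.5]
width: 0.0851
grip_force: 0.0
```

```bash
cat >> geo.py <<'E'
def Rdown(az):
    a=np.radians(az);y=np.array([np.cos(a),np.sin(a),0]);z=-Z
    return np.c_[np.cross(y,z),y,z]
E
python3 - <<'E'
from geo import *
s=read_state();print(s["ft_force"],s["joint_pos"].round(3),s["width"])
for a in(28.5,208.5): delta(Rdown(a),[.4365,.0622,.16])
cv2.imwrite("pics/s3.png",cv2.cvtColor(camera("side"),cv2.COLOR_RGB2BGR))
cv2.imwrite("pics/t3.png",cv2.cvtColor(camera("top"),cv2.COLOR_RGB2BGR))
crop("pics/s3.png",240,40,540,340,2,"pics/s3c.png")
E
```

```text
[ 0.41161666  0.16665746 -0.52359819] [-0.741 -0.222  2.021  0.641  0.947  1.045] 0.08505005461949144
turn deg [-52.02   9.22 139.11] | 148.8 shift cm [-9.09 22.84 -3.77]
turn deg [  7.07  39.92 -31.87] | 51.6 shift cm [-9.09 22.84 -3.77]
```

View pics/s3c.png

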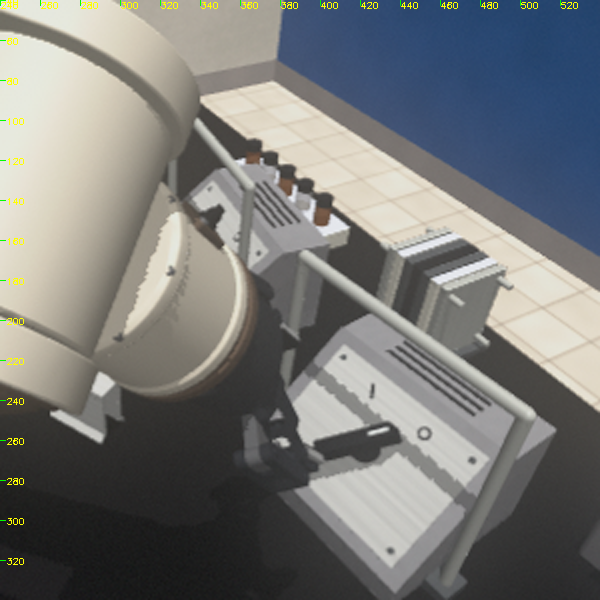

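The handle now points to the off mark, the ring at side-view (451,256), and the hand is clear. Next I go above the saddle with the tool down.

>>> step_arm(
  increments=[
    {"ax": -3.25, "ay": 0.58, "az": 8.69, "x": -1.14, "y": 1.43, "z": 0.5, "hand": 1},
    {"ax": -3.25, "ay": 0.58, "az": 8.69, "x": -1.14, "y": 1.43, "z": 0.5, "hand": 1},
    {"ax": -3.25, "ay": 0.58, "az": 8.69, "x": -1.14, "y": 1.43, "z": 0.5, "hand": 1},
    {"ax": -3.25, "ay": 0.58, "az": 8.69, "x": -1.14, "y": 1.43, "z": 0.5, "hand": 1},
    {"ax": -3.25, "ay": 0.58, "az": 8.69, "x": -1.14, "y": 1.43, "z": 0.5, "hand": 1},
    {"ax": -3.25, "ay": 0.58, "az": 8.69, "x": -1.14, "y": 1.43, "z": 0.5, "hand": 1},
    {"ax": -3.25, "ay": 0.58, "az": 8.69, "x": -1.14, "y": 1.43, "z": 0.5, "hand": 1},
    {"ax": -3.25, "ay": 0.58, "az": 8.69, "x": -1.14, "y": 1.43, "z": 0.5, "hand": 1},
    {"ax": -3.25, "ay": 0.58, "az": 8.69, "x": 0, "y": 1.43, "z": 0, "hand": 1},
    {"ax": -3.25, "ay": 0.58, "az": 8.69, "x": 0, "y": 1.43, "z": 0, "hand": 1},
    {"ax": -3.25, "ay": 0.58, "az": 8.69, "x": 0, "y": 1.43, "z": 0, "hand": 1},
    {"ax": -3.25, "ay": 0.58, "az": 8.69, "x": 0, "y": 1.43, "z": 0, "hand": 1},
    {"ax": -3.25, "ay": 0.58, "az": 8.69, "x": 0, "y": 1.43, "z": -1.9, "hand": 1},
    {"ax": -3.25, "ay": 0.58, "az": 8.69, "x": 0, "y": 1.43, "z": -1.9, "hand": 1},
    {"ax": -3.25, "ay": 0.58, "az": 8.69, "x": 0, "y": 1.43, "z": -1.9, "hand": 1},
    {"ax": -3.25, "ay": 0.58, "az": 8.69, "x": 0, "y": 1.43, "z": -1.9, "hand": 1},
    {"ax": 0, "ay": 0, "az": 0, "x": 0, "y": 0, "z": 0, "hand": 1},
    {"ax": 0, "ay": 0, "az": 0, "x": 0, "y": 0, "z": 0, "hand": 1},
  ],
)

```text
t: 9.18
ee_pos: [0.4364, 0.0633, 0.1604]
eef_rot: [[-0.474, 0.88, 0.0], [0.88, 0.474, -0.002], [-0.002, -0.001, -1.0]]
ft_force: [0.6, 0.2, -0.0]
width: 0.0854
grip_force: 0.0
```

```bash
python3 - <<'E'
from geo import *
s=read_state();print(s["joint_pos"].round(3));delta(Rdown(28.5),[.4365,.0622,.030])
E
```

```text
[-0.03  -0.097  1.836 -0.002  1.403 -0.523]
turn deg [0.11 0.01 0.2 ] | 0.2 shift cm [ 1.000e-02 -1.100e-01 -1.304e+01]
```

>>> step_arm(
  increments=[
    {"ax": 0, "ay": 0, "az": 0, "x": 0, "y": -0.1, "z": -2.5, "hand": 1},
    {"ax": 0, "ay": 0, "az": 0, "x": 0, "y": 0, "z": -2.5, "hand": 1},
    {"ax": 0, "ay": 0, "az": 0, "x": 0, "y": 0, "z": -2.5, "hand": 1},
    {"ax": 0, "ay": 0, "az": 0, "x": 0, "y": 0, "z": -2.5, "hand": 1},
    {"ax": 0, "ay": 0, "az": 0, "x": 0, "y": 0, "z": -2, "hand": 1},
    {"ax": 0, "ay": 0, "az": 0, "x": 0, "y": 0, "z": -1, "hand": 1},
    {"ax": 0, "ay": 0, "az": 0, "x": 0, "y": 0, "z": 0, "hand": 1},
    {"ax": 0, "ay": 0, "az": 0, "x": 0, "y": 0, "z": 0, "hand": 0},
    {"ax": 0, "ay": 0, "az": 0, "x": 0, "y": 0, "z": 0, "hand": 0},
    {"ax": 0, "ay": 0, "az": 0, "x": 0, "y": 0, "z": 0, "hand": 0},
    {"ax": 0, "ay": 0, "az": 0, "x": 0, "y": 0, "z": 0, "hand": 0},
    {"ax": 0, "ay": 0, "az": 0, "x": 0, "y": 0, "z": 0, "hand": 0},
    {"ax": 0, "ay": 0, "az": 0, "x": 0, "y": 0, "z": 0, "hand": 0},
  ],
  force=30,
)

```text
t: 10.8
ee_pos: [0.4364, 0.0621, 0.0309]
eef_rot: [[-0.475, 0.88, 0.001], [0.88, 0.475, -0.003], [-0.003, -0.001, -1.0]]
ft_force: [-1.2, -0.1, 5.6]
width: 0.0295
grip_force: 34.7
```

```bash
python3 - <<'E'
from geo import *
delta(Rdown(6.85),O+[0,0,.305])
E
```

```text
turn deg [ 1.700e-01  2.000e-02 -2.154e+01] | 21.5 shift cm [ 19.01 -21.53  27.41]
```

Saddle gripped at 29.5 mm against the nominal 30. I lift, then carry it over the bar.

>>> step_arm(
  increments=[
    {"ax": 0, "ay": 0, "az": 0, "x": 0, "y": 0, "z": 2, "hand": 0},
    {"ax": 0, "ay": 0, "az": 0, "x": 0, "y": 0, "z": 3.6, "hand": 0},
    {"ax": 0, "ay": 0, "az": 0, "x": 0, "y": 0, "z": 3.6, "hand": 0},
    {"ax": 0, "ay": 0, "az": 0, "x": 0, "y": 0, "z": 3.6, "hand": 0},
    {"ax": 0, "ay": 0, "az": 0, "x": 0, "y": 0, "z": 3.6, "hand": 0},
    {"ax": 0, "ay": 0, "az": 0, "x": 0, "y": 0, "z": 3.6, "hand": 0},
    {"ax": 0, "ay": 0, "az": 0, "x": 0, "y": 0, "z": 3.6, "hand": 0},
    {"ax": 0, "ay": 0, "az": 0, "x": 0, "y": 0, "z": 3.8, "hand": 0},
    {"ax": 0, "ay": 0, "az": -2.15, "x": 1.9, "y": -2.15, "z": 0, "hand": 0},
    {"ax": 0, "ay": 0, "az": -2.15, "x": 1.9, "y": -2.15, "z": 0, "hand": 0},
    {"ax": 0, "ay": 0, "az": -2.15, "x": 1.9, "y": -2.15, "z": 0, "hand": 0},
    {"ax": 0, "ay": 0, "az": -2.15, "x": 1.9, "y": -2.15, "z": 0, "hand": 0},
    {"ax": 0, "ay": 0, "az": -2.15, "x": 1.9, "y": -2.15, "z": 0, "hand": 0},
    {"ax": 0, "ay": 0, "az": -2.15, "x": 1.9, "y": -2.15, "z": 0, "hand": 0},
    {"ax": 0, "ay": 0, "az": -2.15, "x": 1.9, "y": -2.15, "z": 0, "hand": 0},
    {"ax": 0, "ay": 0, "az": -2.15, "x": 1.9, "y": -2.15, "z": 0, "hand": 0},
    {"ax": 0, "ay": 0, "az": -2.15, "x": 1.9, "y": -2.15, "z": 0, "hand": 0},
    {"ax": 0, "ay": 0, "az": -2.15, "x": 1.9, "y": -2.15, "z": 0, "hand": 0},
    {"ax": 0, "ay": 0, "az": 0, "x": 0, "y": 0, "z": 0, "hand": 0},
    {"ax": 0, "ay": 0, "az": 0, "x": 0, "y": 0, "z": 0, "hand": 0},
  ],
)

```text
t: 13.3
ee_pos: [0.626, -0.1526, 0.3042]
eef_rot: [[-0.12, 0.993, -0.001], [0.993, 0.12, -0.002], [-0.002, -0.002, -1.0]]
ft_force: [0.2, -0.0, -1.2]
width: 0.0293
grip_force: 33.7
```

```bash
python3 - <<'E'
from geo import *
delta(Rdown(6.85),O+[0,0,.305]);print(read_state()["width"])
for n in("side","top"): cv2.imwrite(f"pics/{n}4.png",cv2.cvtColor(camera(n),cv2.COLOR_RGB2BGR))
crop("pics/side4.png",320,90,540,290,3,"pics/s4c.png")
E
```

```text
turn deg [ 0.13 -0.08 -0.06] | 0.2 shift cm [ 0.05 -0.06  0.08]
0.029326516573088133
```

View pics/s4c.png

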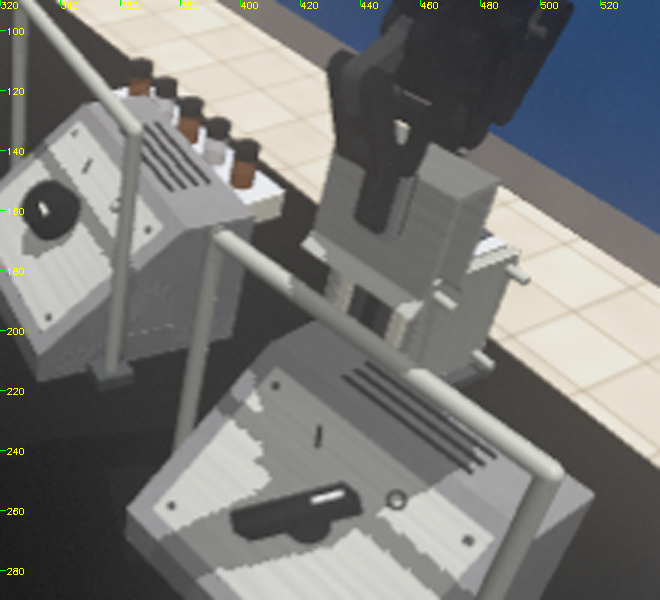

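The saddle is upright and parallel over the bar, with its feet at side-view (421,165)–(457,205). The handle is still off. I lower it and watch the force.

>>> step_arm(
  increments=[
    {"ax": 0, "ay": 0, "az": 0, "x": 0.05, "y": 0, "z": -1.2, "hand": 0},
    {"ax": 0, "ay": 0, "az": 0, "x": 0, "y": 0, "z": -1.2, "hand": 0},
    {"ax": 0, "ay": 0, "az": 0, "x": 0, "y": 0, "z": -1.2, "hand": 0},
    {"ax": 0, "ay": 0, "az": 0, "x": 0, "y": 0, "z": -1.2, "hand": 0},
    {"ax": 0, "ay": 0, "az": 0, "x": 0, "y": 0, "z": -1.2, "hand": 0},
    {"ax": 0, "ay": 0, "az": 0, "x": 0, "y": 0, "z": 0, "hand": 0},
  ],
)

```text
t: 14.15
ee_pos: [0.6264, -0.1528, 0.2434]
eef_rot: [[-0.12, 0.993, -0.002], [0.993, 0.12, -0.002], [-0.002, -0.002, -1.0]]
ft_force: [-0.1, 0.4, -2.3]
width: 0.0298
grip_force: 33.8
```

>>> step_arm(
  increments=[
    {"ax": 0, "ay": 0, "az": 0, "x": 0, "y": 0, "z": -1, "hand": 0},
    {"ax": 0, "ay": 0, "az": 0, "x": 0, "y": 0, "z": -1, "hand": 0},
    {"ax": 0, "ay": 0, "az": 0, "x": 0, "y": 0, "z": -1, "hand": 0},
    {"ax": 0, "ay": 0, "az": 0, "x": 0, "y": 0, "z": -0.8, "hand": 0},
    {"ax": 0, "ay": 0, "az": 0, "x": 0, "y": 0, "z": -0.2, "hand": 0},
    {"ax": 0, "ay": 0, "az": 0, "x": 0, "y": 0, "z": -0.1, "hand": 0},
    {"ax": 0, "ay": 0, "az": 0, "x": 0, "y": 0, "z": 0, "hand": 0},
  ],
)

```text
t: 15.02
ee_pos: [0.6268, -0.1529, 0.2038]
eef_rot: [[-0.12, 0.993, -0.0], [0.993, 0.12, -0.003], [-0.003, -0.001, -1.0]]
ft_force: [-0.2, -0.2, -2.0]
width: 0.0297
grip_force: 33.8
```

```bash
python3 - <<'E'
from geo import *
for n in("side","top"): cv2.imwrite(f"pics/{n}5.png",cv2.cvtColor(camera(n),cv2.COLOR_RGB2BGR))
crop("pics/side5.png",320,120,540,300,3,"pics/s5c.png")
E
```

```text
(no output)
```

View pics/s5c.png

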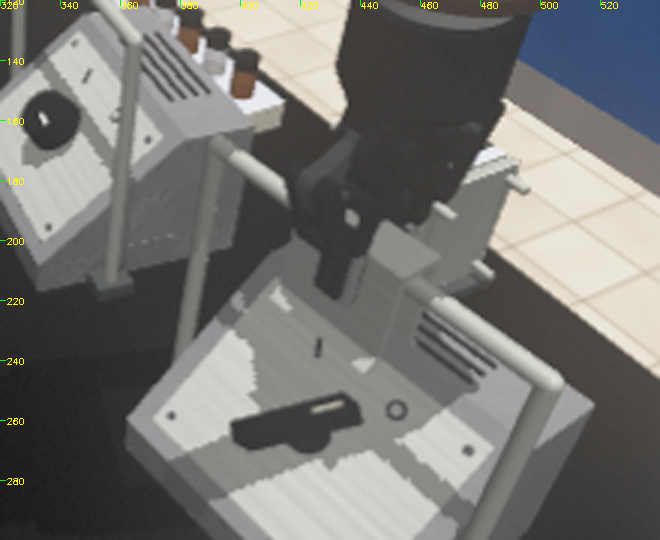

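The bar enters the saddle from both sides (right exit near (457,214)), so it is astride. There's about 3 mm left to go, so I lower a little more and feel for contact.

>>> step_arm(
  increments=[
    {"ax": 0, "ay": 0, "az": 0, "x": 0, "y": 0, "z": -0.1, "hand": 0},
    {"ax": 0, "ay": 0, "az": 0, "x": 0, "y": 0, "z": -0.1, "hand": 0},
    {"ax": 0, "ay": 0, "az": 0, "x": 0, "y": 0, "z": -0.1, "hand": 0},
    {"ax": 0, "ay": 0, "az": 0, "x": 0, "y": 0, "z": 0, "hand": 0},
  ],
)

```text
t: 15.62
ee_pos: [0.6268, -0.1529, 0.2012]
eef_rot: [[-0.12, 0.993, 0.0], [0.993, 0.12, -0.003], [-0.003, -0.0, -1.0]]
ft_force: [-2.4, 1.4, 4.9]
width: 0.0295
grip_force: 34.6
```

Contact is at z = 0.201, as predicted. I open, then rise straight up.

>>> step_arm(
  increments=[
    {"ax": 0, "ay": 0, "az": 0, "x": 0, "y": 0, "z": 0, "hand": 0.5},
    {"ax": 0, "ay": 0, "az": 0, "x": 0, "y": 0, "z": 0, "hand": 0.7},
    {"ax": 0, "ay": 0, "az": 0, "x": 0, "y": 0, "z": 0, "hand": 1},
    {"ax": 0, "ay": 0, "az": 0, "x": 0, "y": 0, "z": 0, "hand": 1},
    {"ax": 0, "ay": 0, "az": 0, "x": 0, "y": 0, "z": 0, "hand": 1},
    {"ax": 0, "ay": 0, "az": 0, "x": 0, "y": 0, "z": 1, "hand": 1},
    {"ax": 0, "ay": 0, "az": 0, "x": 0, "y": 0, "z": 2, "hand": 1},
    {"ax": 0, "ay": 0, "az": 0, "x": 0, "y": 0, "z": 2, "hand": 1},
    {"ax": 0, "ay": 0, "az": 0, "x": 0, "y": 0, "z": 2, "hand": 1},
    {"ax": 0, "ay": 0, "az": 0, "x": 0, "y": 0, "z": 2, "hand": 1},
    {"ax": 0, "ay": 0, "az": 0, "x": 0, "y": 0, "z": 2, "hand": 1},
    {"ax": 0, "ay": 0, "az": 0, "x": -3, "y": 0, "z": 2, "hand": 1},
    {"ax": 0, "ay": 0, "az": 0, "x": -3, "y": 0, "z": 1, "hand": 1},
    {"ax": 0, "ay": 0, "az": 0, "x": -3, "y": 0, "z": 0, "hand": 1},
    {"ax": 0, "ay": 0, "az": 0, "x": -3, "y": 0, "z": 0, "hand": 1},
    {"ax": 0, "ay": 0, "az": 0, "x": -3, "y": 0, "z": 0, "hand": 1},
    {"ax": 0, "ay": 0, "az": 0, "x": 0, "y": 0, "z": 0, "hand": 1},
    {"ax": 0, "ay": 0, "az": 0, "x": 0, "y": 0, "z": 0, "hand": 1},
  ],
)

```text
t: 17.88
ee_pos: [0.477, -0.1529, 0.3412]
eef_rot: [[-0.12, 0.993, 0.0], [0.993, 0.12, -0.003], [-0.003, -0.0, -1.0]]
ft_force: [-0.3, -0.0, 0.6]
width: 0.0852
grip_force: 0.0
```

```bash
python3 - <<'E'
from geo import *
a=camera("side");b=camera("top")
im=np.vstack([a[100:350,200:540],b[60:310,150:490]])
cv2.imwrite("pics/end.png",cv2.cvtColor(im,cv2.COLOR_RGB2BGR))
E
```

```text
(no output)
```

View pics/end.png

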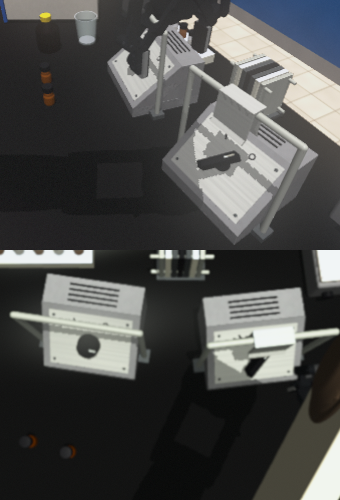

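The saddle hangs astride the bar and the handle is off; the knob and the two brown vials haven't moved. The third vial is outside this crop, so I compare its patch with the first image numerically before handing in.

```bash
python3 - <<'E'
from geo import *
a=cv2.cvtColor(camera("side"),cv2.COLOR_RGB2GRAY);g=cv2.imread("pics/side0.png",0)
for (x0,x1,y0,y1) in((325,360,352,395),(235,262,160,210)):
    A=a[y0:y1,x0:x1].astype(float);B=g[y0:y1,x0:x1].astype(float)
    print(abs(A-B).mean(),np.corrcoef(A.ravel(),B.ravel())[0,1])
    if np.corrcoef(A.ravel(),B.ravel())[0,1]<.8: break
else: print(hand_in())
E
```

```text
1.3282392026578074 0.9978925061933596
1.94 0.9799574597736931
the job is handed in; nothing more can be done
None
```

The job is done and handed in: the isolator handle is at its off stop and the saddle hangs released astride the bar above it; the round knob and all three vials are undisturbed, with about 18 s on the robot's clock.

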